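# Check two griddle spots, then snap the thermometer onto its charger

## Task

Pick up the round black-and-orange surface thermometer and set its open foot squarely on the blue check spot of the griddle, then on the red one, pressing lightly and waiting about a second on each. Then set it over the stud of its white charging dock and press it straight down until it clicks past the spring catches, and keep pressing after the click until its foot is fully home on the deck of the dock. Finish while still gripping it and holding it down there (the sprung contact pin lifts it off the deck if you let go), and leave the toast and the other things on the table where they are.

Things in the scene. Friction and masses are not known exactly. Their poses are not given: they have to be found in the camera images.
- gauge: The surface thermometer, loose, upright on the table at the start: a black cylinder 40 mm in diameter, 70 mm high, an orange ring near its top and one 26 mm above the steel foot, a pale display on top. Grip it on its plain sides, 40 mm wide, best half-way up. About 160 g. Origin: centre of its underside (the foot), z up its axis.
- gauge_center (a point): Centre of the thermometer, on its axis, 35 mm above its foot (half-way up).
- gauge_foot (a point): Centre of the thermometer's foot (lowest plane, on the axis; same point as the origin of gauge). The foot is a hollow ring: at the very bottom a 4 mm high inner lip with a 24 mm opening, above it a 31 mm wide cavity, its ceiling 24 mm above the foot.
- griddle: Black table-top griddle, fixed, 360 x 400 mm (x, y), origin at the centre of its underside on the table. Its plate is 85 mm above the table, with a rim all round 14 mm higher than the plate. A row of three toast slices lies along its far (+x) edge.
- spot_blue: Blue check spot, fixed: a raised disc on the griddle plate, 44 mm in diameter, 5 mm high, with a small steel dot in the middle. Origin: centre of its underside, 85 mm above the table; its top is 5 mm higher (90 mm above the table). Rigid. Touch this one first.
- spot_red: Red check spot, fixed, the same as the blue one but red: top 5 mm above its origin, 90 mm above the table. Touch this one second.
- dock: White charging dock, fixed, 95 x 85 mm, 22 mm high (flat top: the deck). Origin: centre of its underside, on the stud's axis. The steel stud, 16 mm in diameter, stands 22 mm above the deck, tapered; on it a brass pin, 8 mm in diameter, reaches 29 mm above the deck. Four sprung steel balls, centres 12 mm above the deck, stick out of the stud to a diameter of 28 mm.
- dock_deck (a point): Point on the stud's axis at deck height (22 mm above the table), where the foot's centre must end; z up. The lip meets the balls with the foot 16 mm above the deck; passing them takes about 5 to 10 N, most at 15 to 13 mm, then the force drops, and from 8 to 4 mm the balls snap out over the lip and draw it down. The last 5 mm push in the pin (2 to 6 N); the deck is rigid.
- contact_pin (a joint): Travel of the brass contact pin down into the stud, m: 0 when free, about 0.005 when the thermometer is fully home. Spring, about 0.9 N per mm with 1.8 N preload.
- toast0: Bystander: slice of toast with cheese on the griddle, 92 x 98 x 18 mm, origin at the centre of its underside.
- toast1: Bystander: plain slice of toast on the griddle, 92 x 98 x 15 mm, origin at the centre of its underside.
- toast2: Bystander: slice of toast with cheese on the griddle, 92 x 98 x 18 mm, origin at the centre of its underside.
- tub: Bystander: white open tub of spread with a knife in it, 180 mm in diameter, 160 mm high (the knife to about 200 mm), origin at the centre of its underside.
- shaker: Bystander: aluminium salt shaker, 42 mm in diameter, 78 mm high, origin at the centre of its underside.
- sauce_cup: Bystander: small steel cup, 72 mm in diameter, 40 mm high, origin at the centre of its underside.
- squeeze_bottle: Bystander: yellow bottle with a red cap, 54 mm in diameter, 170 mm high, origin at the centre of its underside.
- turner: Bystander: griddle turner lying on the table, about 300 mm long.
There are look-alikes about, which are no part of the job. What is shaped like the gauge but green is not meant.

How it is judged:
By the outcome, as a careful person would: the job done as asked, in the order asked, and still so for the second after the job is handed in, while the arm keeps its last pose, push and grip.
It also fails if it takes over 58 s, if anything falls off the work surface, if the arm or the gripper's body presses on something with over 40 N, if the wrist force passes 120 N, or if a joint passes its speed limit or range.

## Robot

A 6-joint arm with a two-finger parallel gripper is mounted at the origin on the work surface. World frame = base frame: x ahead of the robot, y to its left, z up, the work surface at z = 0. Lengths are in m, angles in rad, forces in N, time in s.
With the tool pointing down it reaches from about 0.35 to 0.8 m from the base axis. Payload 7.3 kg.
Tool frame: the origin (TCP) lies midway between the tips of the shut fingers; the grasp point (between the pads) lies 19 mm behind it (r.grip_point_offset is the z of the grasp point in the tool frame, in m); z points along the fingers, y is the line along which they close (so a half turn about z gives the same grasp; the last joint's range is limited). The gripper opens to 85 mm and grips with 20 to 120 N. Pads are 22 mm wide; open, the fingers measure 114 mm over their backs; the gripper's body (76 mm by 85 mm) begins 54 mm behind the grasp point. The pads swing forward as they close: fully open they stand 13 mm farther back than shut.
Start: joints at [1.152, 0.342, 1.524, -0, 1.275, -0.146], TCP at [0.141, 0.506, 0.231] pointing down, gripper open.
Joint ranges: [-2.53, 2.53], [-0.77, 2.02], [0.04, 2.7], [-1, 4.14], [0.28, 2.66], [-3.11, 3.11]. Speed limits (rad/s): [2.57, 2.57, 3.14, 3.14, 3.14, 3.14].

## Interface

Orientations are given as a 3x3 rotation matrix whose columns are the frame's x, y, z axes.
In Python, from workcell import r gives the robot as it stands.
- The arm moves only by the shell command python3 -m handwheel 'ROWS' [FORCE]. ROWS is JSON, a list of rows, each a list of 7 numbers: the shift along the tool's x, y, z in cm, then the turn, a rotation vector about the tool's x, y, z in rad, then the closure, from -1 (fully open) to 1 (shut). A call has 1 to 20 rows; each row is the pose to reach, as a shift and turn from the pose commanded when the call began, along the tool's axes at that moment; what a row does not reach only later rows make up. A row lasts 1/12 s, in which the tool goes at most 41.7 mm and 7.16 degrees, less where a joint would pass 70% of its speed; a pose out of reach is approached as far as the arm can. A call with a gripper value outside its range is refused whole. The fingers move at their own pace and stop on an object; FORCE is the grip in N (left out, the last holds). Time passes only in rows, so rows that repeat a pose let the fingers close. It gives the time, the measured TCP pose, the force, the opening and the grip force at its end, in the units of the state.
- r.state(): the state, without advancing time (a new reading comes with each control period).
- r.capture(name): name is "scene" or "top" or "wrist"; returns (picture, depth): 400x640x3 uint8, red, green, blue; 400x640 float32, m along the optical axis (not along the pixel's ray), 0 where there is no reading.
- r.calibration(name): a dict with "intrinsics" (3x3 intrinsics, pixels), "origin" and "attitude" of the camera in the world. Camera axes: x right, y down, z forward; pixel columns grow to the right and rows downward; lengths in m; the calibration is good to about 2 mm. A picture is of the moment at which its call begins: read the wrist's pose just before it. calibration takes no time and is no camera call; for the wrist camera it gives the pose at the moment of the call.
- r.hand_in(): hands the job in; it is judged then, once.
The state is a dict: "time": time; "qpos": joint angles; "dq": joint speeds; "joint_torque": joint torques, N m; "ee_pos": TCP position; "eef_rot": TCP orientation; "force": force on the tool from outside, world axes, zero at the start; "moment": the same for the moment, N m; "grip_width": opening from 0.0 (shut) to 1.0 (fully open); "grip_force": force on a finger pad.
Only numpy, scipy, OpenCV 4.12 (cv2) and the standard library are available. Lean on these libraries where they do the work, as an engineer would, in place of code of your own. Each camera call takes 0.05 s, during which the arm holds its last target. There are 200 camera calls.

## Working session

There is one attempt and no reset: what is moved stays moved. The work goes in short steps, Python scripts to look and compute and a shell command to move; the robot and the scene stay as the last step left them, time stands still between calls to the robot, and variables do not carry over. Pictures are saved under pics/ and viewed, at most 10 in all, crops included, and the job is handed in when it is done.

```bash
mkdir -p pics; ls
python3 - <<'E'
from workcell import r
import cv2,numpy as np
s=r.state();print(s['time'],s['ee_pos'],s['eef_rot'],r.grip_point_offset)
for n in('top','scene'):
    p,d=r.capture(n);c=r.calibration(n);print(n,c)
    np.savez(''+n+'0.npz',p=p,d=d,**c)
    cv2.imwrite(f'pics/{n}0.png',p[:,:,::-1])
E
```

```text
pics
0.0 [0.14127084 0.50522121 0.23062696] [[-9.63010939e-01  2.69461549e-01 -6.36588528e-04]
 [ 2.69462200e-01  9.63009936e-01 -1.40954182e-03]
 [ 2.33223756e-04 -1.52894073e-03 -9.99998804e-01]] -0.0187
top {'intrinsics': array([[496.00015291,   0.        , 319.91961908],
       [  0.        , 496.00015291, 193.02893963],
       [  0.        ,   0.        ,   1.        ]]), 'origin': array([ 0.15959334, -0.00597351,  1.9519847 ]), 'attitude': array([[ 0.02579095, -0.98517131,  0.16962406],
       [-0.99958573, -0.02758326, -0.008218  ],
       [ 0.01277492, -0.16934184, -0.98547458]])}
scene {'intrinsics': array([[404.90066653,   0.        , 322.75916102],
       [  0.        , 404.90066653, 197.7582731 ],
       [  0.        ,   0.        ,   1.        ]]), 'origin': array([1.11350336, 0.2769875 , 1.10026978]), 'attitude': array([[-0.43498877,  0.73142049, -0.52517506],
       [ 0.90030103,  0.36338016, -0.2396099 ],
       [ 0.0155826 , -0.57704327, -0.81656491]])}
```

View pics/top0.png

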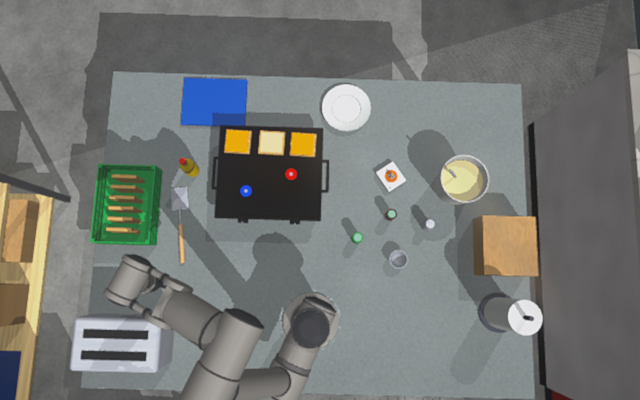

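View pics/scene0.png

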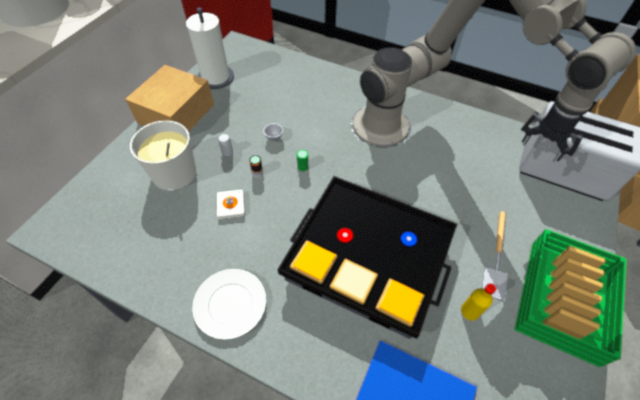

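Candidates for the gauge in the top view are the dark cylinder at (391,213) with a pale top and the green one at (357,238). The dark one, at scene (256,163), fits and the green one is a decoy. The dock is at top (391,176), the blue spot at (246,191) and the red spot at (291,174). One enlarged crop should confirm this, along with measurements.

```bash
cat > h.py <<'E'
import numpy as np,cv2
def ray(c,u,v):
    d=c['attitude']@np.linalg.solve(c['intrinsics'],[u,v,1.]); return np.array(c['origin']),d
def plane(c,u,v,z):
    o,d=ray(c,u,v); return o+d*(z-o[2])/d[2]
def proj(c,X):
    q=c['intrinsics']@(c['attitude'].T@(np.asarray(X)-c['origin'])); return q[:2]/q[2]
def cen(m):
    n,l,s,c=cv2.connectedComponentsWithStats(m.astype('uint8'))
    return [(int(s[i,4]),np.round(c[i],1)) for i in range(1,n) if s[i,4]>8]
E
python3 - <<'E'
from h import *
t=np.load('top0.npz');s=np.load('scene0.npz')
a=cv2.resize(t['p'][155:275,340:450],None,fx=3.6,fy=3.6,interpolation=3)
b=cv2.resize(s['p'][120:230,190:320],None,fx=3,fy=3,interpolation=3)
o=np.zeros((max(a.shape[0],b.shape[0]),a.shape[1]+b.shape[1],3),'uint8');o[:a.shape[0],:a.shape[1]]=a;o[:b.shape[0],a.shape[1]:]=b
cv2.imwrite('pics/crop1.png',o[:,:,::-1])
for n,c,box in(('top',t,(110,230,200,430)),('scene',s,(100,350,180,470))):
    p=c['p'].astype(int);R,G,B=p[...,0],p[...,1],p[...,2]
    w=np.zeros(R.shape,bool);w[box[0]:box[1],box[2]:box[3]]=1
    for nm,m,z in(('red',(R>150)&(G<60)&(B<60),.09),('blue',(B>150)&(R<90)&(G<120),.09),('white',(R>215)&(G>215)&(B>205),.022),('orange',(R>180)&(G>60)&(G<140)&(B<80),.03)):
        for A,q in cen(m&w): print(n,nm,A,q,plane(c,*q,z).round(4))
print('gauge top',plane(t,391,212.5,.07),'shaker',plane(t,430,223,.078), 'cup',plane(t,398,259,.04),'green',plane(t,357,237,.07))
E
```

```text
top red 88 [290.6 173.8] [0.5517 0.0927 0.09  ]
top blue 331 [215. 115.] [0.7776 0.396  0.09  ]
top blue 98 [245.5 190.5] [0.4819 0.2619 0.09  ]
top white 637 [344.  117.6] [ 0.8049 -0.1117  0.022 ]
top white 297 [390.9 176.1] [ 0.568  -0.3027  0.022 ]
top orange 53 [391.  176.8] [ 0.5635 -0.3018  0.03  ]
scene red 146 [344.5 234.7] [0.553 0.093 0.09 ]
scene blue 154 [408.5 238.4] [0.4828 0.2625 0.09  ]
scene blue 101 [384.8 346.5] [0.7954 0.3083 0.09  ]
scene white 48 [223.3 137.1] [ 0.3379 -0.4799  0.022 ]
scene white 41 [183.2 145.8] [ 0.4372 -0.5831  0.022 ]
scene white 466 [229.7 202.6] [ 0.5705 -0.2995  0.022 ]
scene white 168 [350.  273.2] [0.625  0.1469 0.022 ]
scene white 3996 [228.7 303.5] [ 0.8546 -0.116   0.022 ]
scene white 16 [342.8 284.8] [0.6667 0.1428 0.022 ]
scene orange 31 [229.6 205.1] [ 0.5828 -0.2902  0.03  ]
gauge top [ 0.41547939 -0.29588224  0.07      ] shaker [ 0.37819368 -0.44334769  0.078     ] cup [ 0.24065464 -0.32763506  0.04      ] green [ 0.31815972 -0.16675357  0.07      ]
```

View pics/crop1.png

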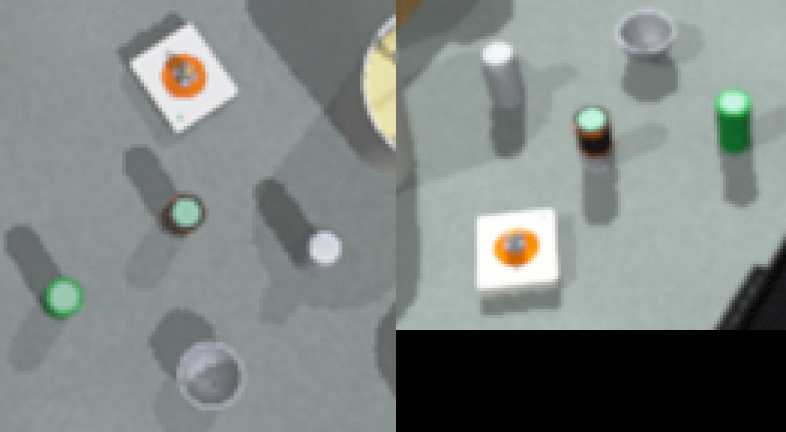

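The crop confirms it. The black body with orange rings and a pale top, at crop (185,213) and (593,133), is the gauge. The green one is the decoy. The white dock with the stud on an orange disc is at crop (183,76).

```bash
cat >> h.py <<'E'
from workcell import r
from scipy.spatial.transform import Rotation as Ro
T=np.array([[-1.,0,0],[0,1,0],[0,0,-1]])
def delta(*ps):
    s=r.state();R=np.array(s['eef_rot'])
    print('turn',Ro.from_matrix(R.T@T).as_rotvec().round(4))
    for p in ps: print(p,'cm',(100*R.T@(np.array(p)-s['ee_pos'])).round(2))
E
python3 -c "
from h import *
delta((.4,.25,.26),(.37,-.24,.26))"
```

```text
turn [-0.0014 -0.0004 -0.2728]
(0.4, 0.25, 0.26) cm [-31.79 -17.62  -2.91]
(0.37, -0.24, 0.26) cm [-42.11 -65.61  -2.85]
```

```bash
python3 -m handwheel '[[-31.8,-17.6,-2.9,-0.001,0,-0.273,-1],[-31.8,-17.6,-2.9,-0.001,0,-0.273,-1],[-31.8,-17.6,-2.9,-0.001,0,-0.273,-1],[-31.8,-17.6,-2.9,-0.001,0,-0.273,-1],[-31.8,-17.6,-2.9,-0.001,0,-0.273,-1],[-31.8,-17.6,-2.9,-0.001,0,-0.273,-1],[-31.8,-17.6,-2.9,-0.001,0,-0.273,-1],[-31.8,-17.6,-2.9,-0.001,0,-0.273,-1],[-42.1,-65.6,-2.9,-0.001,0,-0.273,-1],[-42.1,-65.6,-2.9,-0.001,0,-0.273,-1],[-42.1,-65.6,-2.9,-0.001,0,-0.273,-1],[-42.1,-65.6,-2.9,-0.001,0,-0.273,-1],[-42.1,-65.6,-2.9,-0.001,0,-0.273,-1],[-42.1,-65.6,-2.9,-0.001,0,-0.273,-1],[-42.1,-65.6,-2.9,-0.001,0,-0.273,-1],[-42.1,-65.6,-2.9,-0.001,0,-0.273,-1],[-42.1,-65.6,-2.9,-0.001,0,-0.273,-1],[-42.1,-65.6,-2.9,-0.001,0,-0.273,-1],[-42.1,-65.6,-2.9,-0.001,0,-0.273,-1],[-42.1,-65.6,-2.9,-0.001,0,-0.273,-1]]'
python3 - <<'E'
from h import *
c=r.calibration('wrist');p,d=r.capture('wrist');np.savez('w1.npz',p=p,d=d,**c);cv2.imwrite('pics/w1.png',p[:,:,::-1])
print(c['origin'],c['attitude'].round(3),c['intrinsics'][0,0],r.state()['qpos'])
print(proj(c,(.41,-.297,.07)),proj(c,(.569,-.301,.022)))
E
```

```text
time: 1.77
ee_pos: [0.3694, -0.2237, 0.2601]
eef_rot: [[-1.0, 0.0, 0.0], [0.0, 1.0, 0.001], [-0.0, 0.001, -1.0]]
force: [0.6, 0.8, 0.2]
grip_width: 0.999
grip_force: 0.0
[ 0.29503066 -0.22352412  0.40301362] [[ 0.001  0.955  0.298]
 [ 1.    -0.001  0.001]
 [ 0.001  0.298 -0.955]] 312.03587601345544 [-0.73199052  0.15170019  1.69987408 -0.00261853  1.2874388  -2.29834896]
[257.09773623 213.49918631] [267.99132489 307.89316105]
```

View pics/w1.png

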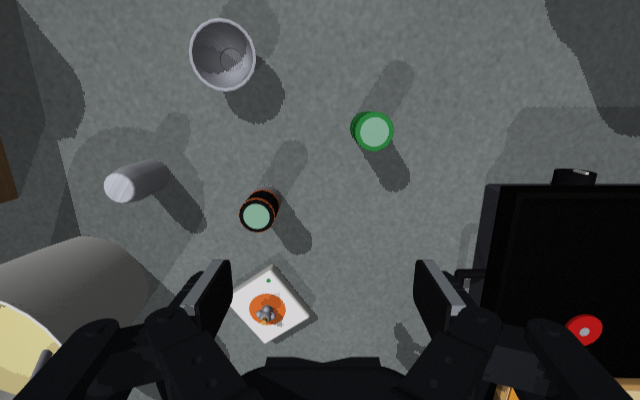

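The gauge's display is at (257,217), the dock's orange disc at (267,309), and the red spot at (584,330). I'll refine the gauge and dock positions with masks.

Run:
```python
from h import *
c=np.load('w1.npz');hsv=cv2.cvtColor(c['p'],cv2.COLOR_RGB2HSV).astype(int);H,S,V=[hsv[...,i] for i in range(3)]
w=np.zeros(H.shape,bool);w[190:240,230:290]=1
m=w&(H>60)&(H<95)&(V>110)&(S>40)
def ell(m,z):
    ct=max(cv2.findContours(m.astype('uint8'),0,1)[0],key=cv2.contourArea);h=cv2.convexHull(ct)
    P=np.array([plane(c,*q[0],z)[:2] for q in h],dtype=np.float32)
    print(len(ct),cv2.fitEllipse(ct)[0],'circle',cv2.fitEllipse(P), cv2.minEnclosingCircle(P))
ell(m,.07)
w[:]=0;w[265:345,228:312]=1
ell(w&(H<18)&(S>130)&(V>110),.022)
wh=w&(S<40)&(V>170);wh|=w&(H<18)&(S>130)
ct=max(cv2.findContours(wh.astype('uint8'),0,1)[0],key=cv2.contourArea)
P=np.array([plane(c,*q[0],.022)[:2] for q in ct],dtype=np.float32);print(cv2.minAreaRect(P))
w[:]=0;w[300:360,550:620]=1
ell(w&((H<8)|(H>170))&(S>150)&(V>90),.09)
for u,v in((257,217),(240,300)):print(plane(c,u,v,0)[:2], c['d'][v,u], (ray(c,u,v)[0]+ray(c,u,v)[1]*c['d'][v,u])[2])
```

```text
70 (255.93307495117188, 215.97030639648438) circle ((0.41312503814697266, -0.2984817326068878), (0.029353797435760498, 0.029985502362251282), 86.81778717041016) ((0.4131123125553131, -0.29849666357040405), 0.015167179517447948)
141 (266.9205322265625, 308.7740478515625) circle ((0.5711344480514526, -0.3026139438152313), (0.05077633634209633, 0.05143977701663971), 169.25827026367188) ((0.5711740255355835, -0.30263426899909973), 0.025907769799232483)
((0.5687795877456665, -0.3029538691043854), (0.09316999465227127, 0.08207320421934128), 34.91686248779297)
85 (585.1300659179688, 328.5179748535156) circle ((0.5505337715148926, 0.09123449772596359), (0.038202181458473206, 0.04854767769575119), 139.12937927246094) ((0.5518653988838196, 0.08977311849594116), 0.023945406079292297)
[ 0.43923943 -0.3128974 ] 0.35234642 0.07092204192360607
[ 0.57096838 -0.34661192] 0.43992385 0.023171307249398365
```

```bash
python3 -c "
from h import *
delta((.413,-.2985,.13),(.413,-.2985,.013))"
```

```text
turn [-0.0036  0.0002 -0.0037]
(0.413, -0.2985, 0.13) cm [-4.35 -6.73 13.02]
(0.413, -0.2985, 0.013) cm [-4.34 -6.69 24.72]
```

```bash
python3 -m handwheel '[[-4.3,-5.9,13,0,0,0,-1],[-4.3,-5.9,13,0,0,0,-1],[-4.3,-5.9,13,0,0,0,-1],[-4.3,-5.9,13,0,0,0,-1],[-4.3,-5.9,13,0,0,0,-1],[-4.3,-5.9,13,0,0,0,-1],[-4.3,-5.9,13,0,0,0,-1],[-4.3,-5.9,13,0,0,0,-1]]'; python3 -c "
from h import *
delta((.413,-.2985,.013))"
```

```text
time: 2.48
ee_pos: [0.4136, -0.2804, 0.1319]
eef_rot: [[-1.0, -0.001, 0.002], [-0.001, 1.0, -0.001], [-0.002, -0.001, -1.0]]
force: [0.1, -0.0, -0.3]
grip_width: 1.0
grip_force: 0.0
turn [-0.0007  0.0022  0.0007]
(0.413, -0.2985, 0.013) cm [ 0.09 -1.8  11.89]
```

```bash
python3 -m handwheel '[[0.1,-1.6,0,0,0,0,-1],[0.1,-1.6,0,0,0,0,-1],[0.1,-1.6,3,0,0,0,-1],[0.1,-1.6,6,0,0,0,-1],[0.1,-1.6,6,0,0,0,-1]]'; python3 -c "
from h import *
delta((.413,-.2985,.013))"
```

```text
time: 2.9
ee_pos: [0.41, -0.2947, 0.0667]
eef_rot: [[-1.0, 0.0, -0.005], [0.0, 1.0, 0.006], [0.005, 0.006, -1.0]]
force: [-1.1, 1.6, -1.1]
grip_width: 1.002
grip_force: 0.0
turn [ 0.0059 -0.0049 -0.0003]
(0.413, -0.2985, 0.013) cm [-0.33 -0.41  5.37]
```

```bash
python3 -m handwheel '[[-0.1,-0.2,2.5,0,0,0,-1],[-0.1,-0.2,5.5,0,0,0,-1],[-0.1,-0.2,5.5,0,0,0,-1],[-0.1,-0.2,5.5,0,0,0,-1],[-0.1,-0.2,5.5,0,0,0,-1],[-0.1,-0.2,5.5,0,0,0,-1]]'; python3 -c "
from h import *
delta((.413,-.2985,.013))"
```

```text
time: 3.4
ee_pos: [0.4142, -0.2993, 0.0173]
eef_rot: [[-1.0, -0.0, 0.003], [-0.0, 1.0, -0.001], [-0.003, -0.001, -1.0]]
force: [1.4, 0.1, 0.7]
grip_width: 1.007
grip_force: 0.0
turn [-0.0014  0.0027  0.0003]
(0.413, -0.2985, 0.013) cm [0.13 0.08 0.43]
```

```bash
python3 -m handwheel '[[0.1,0.0,0.2,0,0,0,1],[0.1,0.0,0.2,0,0,0,1],[0.1,0.0,0.2,0,0,0,1],[0.1,0.0,0.2,0,0,0,1],[0.1,0.0,0.2,0,0,0,1],[0.1,0.0,0.2,0,0,0,1],[0.1,0.0,0.2,0,0,0,1],[0.1,0.0,0.2,0,0,0,1],[0.1,0.0,0.2,0,0,0,1],[0.1,0.0,0.2,0,0,0,1],[0.1,0.0,0.2,0,0,0,1],[0.1,0.0,0.2,0,0,0,1]]' 60;  python3 -c "
from h import *
s=r.state();print(s['ee_pos'],s['eef_rot'],s['force'],s['moment'],s['grip_width'],s['grip_force'])
delta((.413,-.2985,.2))"
```

```text
time: 4.4
ee_pos: [0.4124, -0.2985, 0.0138]
eef_rot: [[-1.0, -0.0, 0.001], [-0.0, 1.0, 0.001], [-0.001, 0.001, -1.0]]
force: [-0.5, 1.3, 5.9]
grip_width: 0.459
grip_force: 59.7
[ 0.41242916 -0.29854904  0.01377401] [[-9.99999728e-01 -3.35426549e-04  6.57062513e-04]
 [-3.35088621e-04  9.99999812e-01  5.14344037e-04]
 [-6.57234914e-04  5.14123723e-04 -9.99999652e-01]] [-0.51642538  1.28918667  5.86832124] [0.12295195 0.21595173 0.00073972] 0.4591304051209489 59.67702261172235
turn [0.0005 0.0007 0.0003]
(0.413, -0.2985, 0.2) cm [-7.000e-02  1.000e-02 -1.862e+01]
```

```bash
python3 -m handwheel '[[0,0,-2,0,0,0,1],[0,0,-6,0,0,0,1],[0,0,-10,0,0,0,1],[0,0,-14.5,0,0,0,1],[0,2,-14.5,0,0,0,1],[-0.7,5.5,-14.5,0,0,0,1],[-1.2,9.5,-14.5,0,0,0,1],[-1.7,13.5,-14.5,0,0,0,1],[-2.2,17.5,-14.5,0,0,0,1],[-2.7,21.5,-14.5,0,0,0,1],[-3.2,25.5,-14.5,0,0,0,1],[-3.7,29.5,-14.5,0,0,0,1],[-4.2,33.5,-14.5,0,0,0,1],[-4.7,37.5,-14.5,0,0,0,1],[-5.2,41.5,-14.5,0,0,0,1],[-5.7,45.5,-14.5,0,0,0,1],[-6.2,49,-14.5,0,0,0,1],[-6.6,52,-14.5,0,0,0,1],[-6.9,54.5,-14.5,0,0,0,1],[-7,56,-14.5,0,0,0,1]]'
python3 -m handwheel '[[0,0,0,0,0,0,1],[0,0,0,0,0,0,1],[0,0,0,0,0,0,1]]'
python3 - <<'E'
from h import *
c=r.calibration('wrist');s=r.state();p,d=r.capture('wrist');np.savez('w2.npz',p=p,d=d,**c);cv2.imwrite('pics/w2.png',p[:,:,::-1])
print(s['ee_pos'],s['eef_rot'],s['force'],s['grip_width'])
z=s['ee_pos'][2]-.0138
print('axis top',proj(c,np.r_[s['ee_pos'][:2],z+.07]),'foot',proj(c,np.r_[s['ee_pos'][:2],z]),'blue',proj(c,(.4825,.262,.09)))
delta((.4825,.262,.135))
E
```

```text
time: 6.07
ee_pos: [0.4818, 0.2643, 0.1584]
eef_rot: [[-1.0, -0.002, -0.0], [-0.002, 1.0, 0.002], [0.0, 0.002, -1.0]]
force: [0.3, -0.9, -1.2]
grip_width: 0.459
grip_force: 60.5
time: 6.32
ee_pos: [0.4818, 0.2607, 0.1584]
eef_rot: [[-1.0, -0.0, -0.001], [-0.0, 1.0, 0.0], [0.001, 0.0, -1.0]]
force: [0.2, -0.3, -0.9]
grip_width: 0.452
grip_force: 60.6
[0.48176019 0.26069884 0.1584403 ] [[-9.99999747e-01 -1.09746531e-04 -7.03260513e-04]
 [-1.09999117e-04  9.99999929e-01  3.59134791e-04]
 [ 7.03221050e-04  3.59212059e-04 -9.99999688e-01]] [ 0.15336111 -0.34829377 -0.9007067 ] 0.45202048716184706
axis top [321.74065193 338.33761832] foot [322.02144998 248.32882465] blue [323.9355838  216.38096581]
turn [ 0.0005 -0.0005 -0.0006]
(0.4825, 0.262, 0.135) cm [-0.06  0.15  2.36]
```

View pics/w2.png

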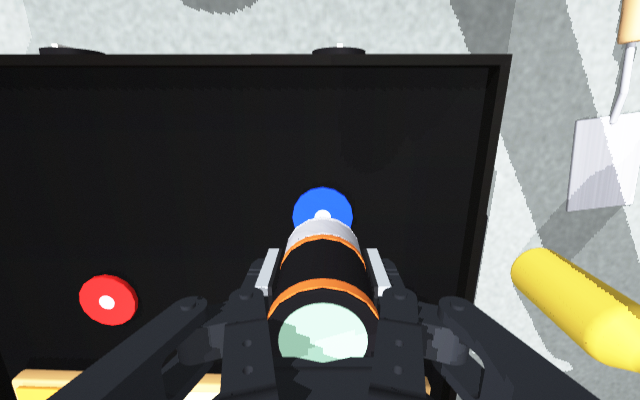

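The view shows the gauge upright in the grip with the display at (323,335). The blue spot is just ahead of the foot at (323,215), and the red spot is at (108,300). I'll refine both.

Run:
```python
from h import *
c=np.load('w2.npz');p=c['p'].astype(int);R,G,B=p[...,0],p[...,1],p[...,2]
from scipy.optimize import least_squares
def fit(m,vmax):
    ct=max(cv2.findContours(m.astype('uint8'),0,1)[0],key=cv2.contourArea)[:,0]
    P=np.array([plane(c,*q,.09)[:2] for q in ct if q[1]<vmax])
    f=least_squares(lambda x:np.hypot(*(P-x[:2]).T)-.0215,P.mean(0),loss='soft_l1',f_scale=.001);print(len(P),f.x,np.abs(f.fun).mean())
w=np.zeros(R.shape,bool);w[170:260,280:370]=1
fit(w&(B>150)&(R<120),216)
w[:]=0;w[260:335,70:145]=1
fit(w&(R>150)&(G<90),999)
w[:]=0;w[300:375,270:375]=1
m=w&(G>R+12)&(G>90)
ct=max(cv2.findContours(m.astype('uint8'),0,1)[0],key=cv2.contourArea)
P=np.array([plane(c,*q[0],.1584-.0138+.07)[:2] for q in ct],dtype=np.float32);print('display',cv2.minEnclosingCircle(P),P.min(0),P.max(0))
```

```text
104 [0.48278987 0.26067301] 0.0033357244104893122
153 [0.55260699 0.09178646] 0.0008211595874046116
display ((0.48280176520347595, 0.26097044348716736), 0.015365785919129848) [0.46760687 0.24586591] [0.49168867 0.27605993]
```

```bash
python3 -m handwheel '[[0,0,2,0,0,0,1],[0,0,4,0,0,0,1],[0,0,5,0,0,0,1],[0,0,5.2,0,0,0,1],[0,0,5.3,0,0,0,1],[0,0,5.4,0,0,0,1],[0,0,5.5,0,0,0,1],[0,0,5.5,0,0,0,1]]'
```

```text
time: 7.03
ee_pos: [0.4825, 0.2616, 0.1044]
eef_rot: [[-1.0, -0.0, 0.001], [-0.0, 1.0, 0.002], [-0.001, 0.002, -1.0]]
force: [0.3, -0.5, -2.6]
grip_width: 0.455
grip_force: 60.6
```

```bash
python3 -m handwheel '[[0,0,0.05,0,0,0,1],[0,0,0.1,0,0,0,1],[0,0,0.15,0,0,0,1],[0,0,0.15,0,0,0,1]]'
```

```text
time: 7.37
ee_pos: [0.4825, 0.2617, 0.1038]
eef_rot: [[-1.0, -0.0, 0.002], [-0.0, 1.0, 0.002], [-0.002, 0.002, -1.0]]
force: [-1.7, -1.5, 8.7]
grip_width: 0.454
grip_force: 61.5
```

```bash
python3 -m handwheel '[[0,0,-0.03,0,0,0,1],[0,0,-0.03,0,0,0,1],[0,0,-0.03,0,0,0,1],[0,0,-0.03,0,0,0,1],[0,0,-0.03,0,0,0,1],[0,0,-0.03,0,0,0,1],[0,0,-0.03,0,0,0,1],[0,0,-0.03,0,0,0,1],[0,0,-0.03,0,0,0,1],[0,0,-0.03,0,0,0,1],[0,0,-0.03,0,0,0,1],[0,0,-0.03,0,0,0,1],[0,0,-0.03,0,0,0,1],[0,0,-0.03,0,0,0,1],[0,0,-0.03,0,0,0,1]]'; python3 -c "
from h import *
s=r.state();print(s['eef_rot'])
delta((.5518,.0922,.145))"
```

```text
time: 8.62
ee_pos: [0.4825, 0.2617, 0.1038]
eef_rot: [[-1.0, -0.0, 0.002], [-0.0, 1.0, 0.002], [-0.002, 0.002, -1.0]]
force: [-1.6, -1.0, 6.8]
grip_width: 0.456
grip_force: 61.2
[[-9.99998188e-01 -4.44779329e-04  1.85073062e-03]
 [-4.41921184e-04  9.99998710e-01  1.54445591e-03]
 [-1.85141518e-03  1.54363523e-03 -9.99997095e-01]]
turn [0.0015 0.0019 0.0004]
(0.5518, 0.0922, 0.145) cm [ -6.93 -16.95  -4.13]
```

```bash
python3 -m handwheel '[[0,0,-1.5,0,0,0,1],[0,0,-4,0,0,0,1],[-1,-2.5,-4.1,0,0,0,1],[-2.5,-6,-4.1,0,0,0,1],[-4,-9.8,-4.1,0,0,0,1],[-5.4,-13.2,-4.1,0,0,0,1],[-6.5,-15.8,-4.1,0,0,0,1],[-6.9,-16.9,-4.1,0,0,0,1],[-6.9,-16.9,-4.1,0,0,0,1],[-6.9,-16.9,-4.1,0,0,0,1],[-6.9,-16.9,-4.1,0,0,0,1]]'; python3 -c "
from h import *
delta((.5518,.0922,.1044))"
```

```text
time: 9.53
ee_pos: [0.5506, 0.0937, 0.1432]
eef_rot: [[-1.0, -0.001, -0.0], [-0.001, 1.0, 0.002], [0.0, 0.002, -1.0]]
force: [0.2, 0.1, -0.7]
grip_width: 0.45
grip_force: 60.5
turn [ 0.0016 -0.0005  0.001 ]
(0.5518, 0.0922, 0.1044) cm [-0.13 -0.15  3.88]
```

```bash
python3 -m handwheel '[[-0.1,-0.1,1.5,0,0,0,1],[-0.1,-0.1,3,0,0,0,1],[-0.1,-0.1,3.5,0,0,0,1],[-0.1,-0.1,3.7,0,0,0,1],[-0.1,-0.1,3.8,0,0,0,1],[-0.1,-0.1,3.9,0,0,0,1],[-0.1,-0.1,3.95,0,0,0,1],[-0.1,-0.1,3.95,0,0,0,1]]'
```

```text
time: 10.2
ee_pos: [0.5524, 0.0917, 0.1043]
eef_rot: [[-1.0, -0.0, 0.001], [-0.0, 1.0, 0.001], [-0.001, 0.001, -1.0]]
force: [-0.5, 0.2, -1.1]
grip_width: 0.457
grip_force: 60.5
```

```bash
python3 -m handwheel '[[0,0,0.05,0,0,0,1],[0,0,0.1,0,0,0,1],[0,0,0.12,0,0,0,1],[0,0,0.12,0,0,0,1]]'
```

```text
time: 10.53
ee_pos: [0.5525, 0.0916, 0.1038]
eef_rot: [[-1.0, -0.0, 0.002], [-0.0, 1.0, 0.001], [-0.002, 0.001, -1.0]]
force: [-2.1, 0.5, 4.7]
grip_width: 0.458
grip_force: 61.1
```

```bash
python3 -m handwheel '[[0,0,0.01,0,0,0,1],[0,0,0.01,0,0,0,1],[0,0,0.01,0,0,0,1],[0,0,0.01,0,0,0,1],[0,0,0.01,0,0,0,1],[0,0,0.01,0,0,0,1],[0,0,0.01,0,0,0,1],[0,0,0.01,0,0,0,1],[0,0,0.01,0,0,0,1],[0,0,0.01,0,0,0,1],[0,0,0.01,0,0,0,1],[0,0,0.01,0,0,0,1],[0,0,0.01,0,0,0,1],[0,0,0.01,0,0,0,1],[0,0,0.01,0,0,0,1]]'
python3 -m handwheel '[[0,0,-1.5,0,0,0,1],[0,0,-4,0,0,0,1],[0,-2,-4.5,0,0,0,1],[-0.3,-6,-4.5,0,0,0,1],[-0.5,-10,-4.5,0,0,0,1],[-0.7,-14,-4.5,0,0,0,1],[-0.9,-18,-4.5,0,0,0,1],[-1.1,-22,-4.5,0,0,0,1],[-1.3,-26,-4.5,0,0,0,1],[-1.5,-30,-4.5,0,0,0,1],[-1.6,-33.5,-4.5,0,0,0,1],[-1.7,-36.5,-4.5,0,0,0,1],[-1.7,-38.5,-4.5,0,0,0,1],[-1.7,-39.4,-4.5,0,0,0,1],[-1.7,-39.4,-4.5,0,0,0,1],[-1.7,-39.4,-4.5,0,0,0,1],[-1.7,-39.4,-4.5,0,0,0,1],[-1.7,-39.4,-4.5,0,0,0,1]]'
python3 - <<'E'
from h import *
c=r.calibration('wrist');s=r.state();p,d=r.capture('wrist');np.savez('w3.npz',p=p,d=d,ee=s['ee_pos'],**c);cv2.imwrite('pics/w3.png',p[:,:,::-1])
print(s['ee_pos'],s['eef_rot'])
z=s['ee_pos'][2]-.0138
print('foot',proj(c,np.r_[s['ee_pos'][:2],z]),'deck',proj(c,(.571,-.3026,.022)),'pin',proj(c,(.571,-.3026,.051)))
E
```

```text
time: 11.78
ee_pos: [0.5525, 0.0916, 0.1038]
eef_rot: [[-1.0, -0.0, 0.002], [-0.0, 1.0, 0.001], [-0.002, 0.001, -1.0]]
force: [-2.5, -0.1, 6.4]
grip_width: 0.457
grip_force: 61.1
time: 13.28
ee_pos: [0.5695, -0.3008, 0.1473]
eef_rot: [[-1.0, -0.002, 0.0], [-0.002, 1.0, 0.002], [-0.0, 0.002, -1.0]]
force: [-0.8, -0.0, -1.4]
grip_width: 0.454
grip_force: 60.6
[ 0.56951257 -0.30075246  0.14728084] [[-9.99997971e-01 -2.01266804e-03  7.96763016e-05]
 [-2.01254465e-03  9.99996820e-01  1.51958899e-03]
 [-8.27344764e-05  1.51942556e-03 -9.99998842e-01]]
foot [321.97949266 248.2749851 ] deck [319.94491654 195.74077036] pin [319.7099528  205.55733941]
```

View pics/w3.png

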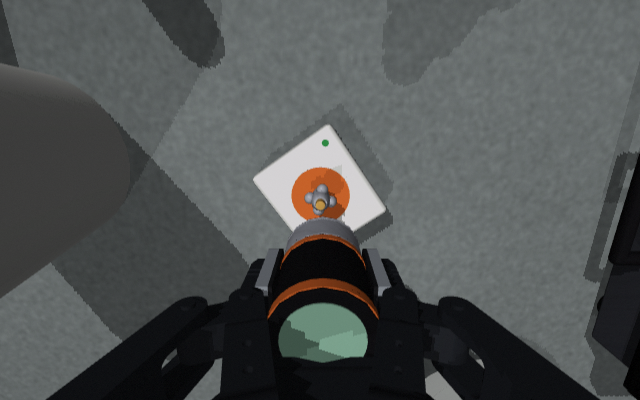

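The pin is visible at about (320,205), the orange disc is centred near (321,194), and the gauge's steel foot edge tops out at about (322,219). I'll refine the stud and foot positions.

Run:
```python
from h import *
from scipy.optimize import least_squares
c=np.load('w3.npz');hsv=cv2.cvtColor(c['p'],cv2.COLOR_RGB2HSV).astype(int);H,S,V=[hsv[...,i] for i in range(3)]
def fit(P,r0):
    f=least_squares(lambda x:np.hypot(*(P-x[:2]).T)-x[2],[*P.mean(0),r0],loss='soft_l1',f_scale=.0005);return f.x.round(4),np.abs(f.fun).mean().round(5)
w=np.zeros(H.shape,bool);w[160:222,285:358]=1
m=w&(H<14)&(S>150)&(V>100)
ct=max(cv2.findContours(m.astype('uint8'),0,1)[0],key=cv2.contourArea)
h=cv2.convexHull(ct)[:,0];h=h[h[:,1]<212]
print('disc',fit(np.array([plane(c,*q,.022)[:2] for q in h]),.025))
w[:]=0;w[198:214,312:330]=1
for A,q in cen(w&(H>14)&(H<28)&(S>80)):print('pin',A,q,plane(c,*q,.051)[:2])
# foot ring: first steel pixel per column from above
z=c['ee'][2]-.0138;pts=[]
for u in range(296,350):
    col=[v for v in range(212,262) if S[v,u]<45 and 60<V[v,u]<170]
    if col:pts.append((u,col[0]))
P=np.array([plane(c,u,v,z)[:2] for u,v in pts]);print('foot',fit(P,.02),c['ee'][:2])
print(c['p'][200:250:2,322].tolist())
```

```text
disc (array([ 0.5711, -0.3024,  0.0256]), np.float64(0.0001))
pin 85 [319.9 204.1] [ 0.56977182 -0.30244639]
foot (array([ 0.5703, -0.3001,  0.0193]), np.float64(0.00102)) [ 0.56951257 -0.30075246]
[[92, 71, 35], [176, 136, 68], [186, 146, 74], [184, 143, 72], [180, 141, 71], [82, 79, 76], [80, 81, 86], [117, 64, 35], [120, 90, 85], [117, 119, 126], [93, 93, 100], [90, 90, 96], [92, 93, 99], [93, 95, 100], [94, 96, 101], [92, 93, 100], [105, 106, 113], [93, 47, 25], [119, 55, 21], [77, 36, 16], [9, 9, 10], [9, 8, 11], [11, 10, 11], [10, 9, 10], [9, 9, 10]]
```

```bash
python3 -m handwheel '[[-0.05,-0.15,2,0,0,0,1],[-0.05,-0.15,5,0,0,0,1],[-0.05,-0.15,7,0,0,0,1],[-0.05,-0.15,7.8,0,0,0,1],[-0.05,-0.15,7.8,0,0,0,1],[-0.05,-0.15,7.8,0,0,0,1],[-0.05,-0.15,7.8,0,0,0,1],[-0.05,-0.15,7.8,0,0,0,1]]'; python3 -c "
from h import *
delta((.57,-.3026,.0525))"
```

```text
time: 14.0
ee_pos: [0.5707, -0.3044, 0.071]
eef_rot: [[-1.0, -0.0, 0.003], [-0.0, 1.0, -0.001], [-0.003, -0.001, -1.0]]
force: [1.5, -0.0, -0.6]
grip_width: 0.451
grip_force: 60.6
turn [-0.0007  0.0028  0.0004]
(0.57, -0.3026, 0.0525) cm [0.07 0.18 1.85]
```

```bash
python3 -m handwheel '[[0.05,0.12,0.6,0,0,0,1],[0.05,0.12,1.2,0,0,0,1],[0.05,0.12,1.5,0,0,0,1],[0.05,0.12,1.5,0,0,0,1],[0.05,0.12,1.5,0,0,0,1],[0.05,0.12,1.5,0,0,0,1]]'; python3 -c "
from h import *
delta((.57,-.3026,.0355))"
```

```text
time: 14.5
ee_pos: [0.5693, -0.3028, 0.0541]
eef_rot: [[-1.0, -0.0, 0.0], [-0.0, 1.0, 0.001], [-0.0, 0.001, -1.0]]
force: [0.7, 0.5, -1.4]
grip_width: 0.456
grip_force: 60.6
turn [0.0011 0.0002 0.0002]
(0.57, -0.3026, 0.0355) cm [-0.07  0.01  1.86]
```

```bash
python3 -m handwheel '[[-0.05,0,0.1,0,0,0,1],[-0.05,0,0.2,0,0,0,1],[-0.05,0,0.3,0,0,0,1],[-0.05,0,0.4,0,0,0,1],[-0.05,0,0.5,0,0,0,1],[-0.05,0,0.5,0,0,0,1]]'; python3 -m handwheel '[[0,0,0.1,0,0,0,1],[0,0,0.2,0,0,0,1],[0,0,0.3,0,0,0,1],[0,0,0.4,0,0,0,1],[0,0,0.5,0,0,0,1],[0,0,0.5,0,0,0,1]]'
```

```text
time: 15.0
ee_pos: [0.5704, -0.303, 0.0501]
eef_rot: [[-1.0, -0.0, 0.002], [-0.0, 1.0, -0.0], [-0.002, -0.0, -1.0]]
force: [-0.9, -0.7, 4.1]
grip_width: 0.459
grip_force: 61.2
time: 15.5
ee_pos: [0.5697, -0.3025, 0.0432]
eef_rot: [[-1.0, -0.0, -0.0], [-0.0, 1.0, 0.002], [0.0, 0.002, -1.0]]
force: [2.8, -0.2, -5.8]
grip_width: 0.454
grip_force: 60.7
```

```bash
python3 -m handwheel '[[0,0,0.1,0,0,0,1],[0,0,0.2,0,0,0,1],[0,0,0.3,0,0,0,1],[0,0,0.4,0,0,0,1],[0,0,0.5,0,0,0,1],[0,0,0.6,0,0,0,1],[0,0,0.6,0,0,0,1],[0,0,0.6,0,0,0,1]]'; python3 -m handwheel '[[0,0,0.05,0,0,0,1],[0,0,0.1,0,0,0,1],[0,0,0.15,0,0,0,1],[0,0,0.15,0,0,0,1]]'
```

```text
time: 16.17
ee_pos: [0.5697, -0.3028, 0.0385]
eef_rot: [[-1.0, -0.0, 0.0], [-0.0, 1.0, 0.001], [-0.0, 0.001, -1.0]]
force: [-0.7, 1.6, 3.3]
grip_width: 0.452
grip_force: 60.8
time: 16.5
ee_pos: [0.5698, -0.3028, 0.0368]
eef_rot: [[-1.0, -0.0, 0.0], [-0.0, 1.0, 0.001], [-0.0, 0.001, -1.0]]
force: [-1.2, 1.3, 3.2]
grip_width: 0.457
grip_force: 60.9
```

```bash
python3 -m handwheel '[[0,0,0.05,0,0,0,1],[0,0,0.1,0,0,0,1],[0,0,0.15,0,0,0,1],[0,0,0.15,0,0,0,1],[0,0,0.15,0,0,0,1]]'; python3 -m handwheel '[[0,0,0.05,0,0,0,1],[0,0,0.1,0,0,0,1],[0,0,0.1,0,0,0,1],[0,0,0.1,0,0,0,1]]'
```

```text
time: 16.92
ee_pos: [0.5698, -0.3028, 0.0358]
eef_rot: [[-1.0, -0.0, 0.001], [-0.0, 1.0, 0.001], [-0.001, 0.001, -1.0]]
force: [-2.9, 0.5, 7.3]
grip_width: 0.455
grip_force: 61.7
time: 17.25
ee_pos: [0.5699, -0.3028, 0.0358]
eef_rot: [[-1.0, -0.0, 0.001], [-0.0, 1.0, 0.0], [-0.001, 0.0, -1.0]]
force: [-3.8, 2.8, 14.6]
grip_width: 0.455
grip_force: 62.2
```

```bash
python3 -m handwheel '[[0,0,0.03,0,0,0,1],[0,0,0.03,0,0,0,1],[0,0,0.03,0,0,0,1],[0,0,0.03,0,0,0,1],[0,0,0.03,0,0,0,1],[0,0,0.03,0,0,0,1],[0,0,0.03,0,0,0,1],[0,0,0.03,0,0,0,1]]'
python3 - <<'E'
from h import *
p,d=r.capture('scene');cv2.imwrite('pics/end.png',p[:,:,::-1])
E
```

```text
time: 17.92
ee_pos: [0.5699, -0.3029, 0.0358]
eef_rot: [[-1.0, -0.0, 0.001], [-0.0, 1.0, 0.0], [-0.001, 0.0, -1.0]]
force: [-4.9, 2.4, 15.9]
grip_width: 0.456
grip_force: 62.3
```

View pics/end.png

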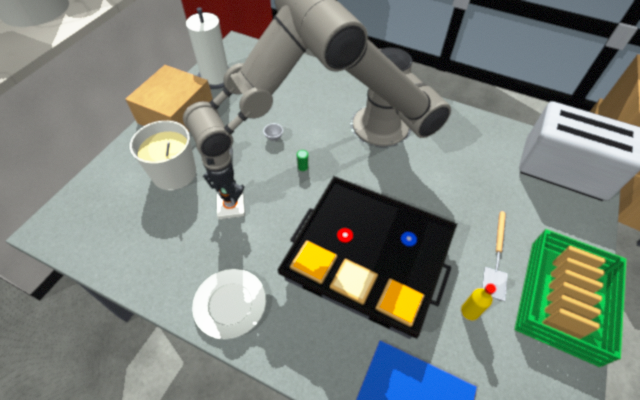

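The gripper holds the gauge down on the dock at (229,200), and the toast and the other visible items are where they were. The press is steady at about 16 N and the foot is at deck height, so I'm handing in.

```bash
python3 -c "
from workcell import r
print(r.hand_in())"
```

```text
the job is handed in; nothing more can be done
None
```

I touched the thermometer to the blue spot, then the red one, holding each for just over a second at about 5–7 N (blue briefly near 9 N), then clicked it onto its dock; I handed in at about 18 s with it still gripped and held fully down on the deck at about 16 N, though the hand-in returned no verdict.

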